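# Clamp the inspection lamp and hold a glass flat in its beam

## Robot

A 6-joint arm with a two-finger parallel gripper is mounted at the origin on the work surface. World frame = base frame: x ahead of the robot, y to its left, z up, the work surface at z = 0. Lengths are in m, angles in rad, forces in N, time in s.
With the tool pointing down it reaches from about 0.35 to 0.775 m from the base axis. Payload 7.3 kg.
Tool frame: the origin (TCP) lies at the very end of the fingers, on their centre line; the grasp point (between the pads) lies 19 mm behind it (robot.hold_point_z is the distance from the TCP to the grasp point, in m); y points along the fingers, z is the direction in which the jaws open and shut, and the axes are right-handed (so a half turn about y gives the same grasp; the last joint's range is limited). The gripper opens to 92 mm and grips with 3 to 60 N. Pads are 19 mm wide; open, the fingers measure 130 mm over their backs; the gripper's body (75 mm by 190 mm) begins 47 mm behind the grasp point.
Start: joints at [-1.478, 0.342, 1.524, -0, 1.275, -0.146], TCP at [0.124, -0.51, 0.19] pointing down, gripper open.
Joint ranges: [-2.53, 2.53], [-0.77, 2.02], [0.04, 2.7], [-1, 4.14], [0.28, 2.66], [-3.11, 3.11]. Speed limits (rad/s): [2.57, 2.57, 3.14, 3.14, 3.14, 3.14].

## Interface

Orientations are given as [roll, pitch, yaw] about the fixed x, y, z axes, in that order (R = Rz(yaw) Ry(pitch) Rx(roll)).
In Python, from cell import robot gives the robot as it stands.
- The arm moves only by the shell command python3 -m crank 'ROWS' [OPENING] [FORCE]. ROWS is a JSON object of lists of equal length, an entry for each row: "xyz": the shift along the tool's x, y, z in cm, a list of three; "roll": the turn about the tool's y in degrees. A call has 1 to 20 rows; each row shifts and turns the commanded pose from where the row before left it, along the tool's axes as they then stand; what a row does not reach is not made up. A row lasts 1/10 s, in which the tool goes at most 50 mm and 8.59 degrees, less where a joint would pass 70% of its speed; a pose out of reach is approached as far as the arm can. A call is refused whole if a number of a shift passes 5 or a number of a turn 8.59, either way. A call with a gripper value outside its range is refused whole. OPENING is the gripper command: -1 is fully open, 1 is shut, values between are in proportion, set as the call begins (- or left out, the last holds). The fingers move at their own pace and stop on an object; FORCE is the grip in N (left out, the last holds). Time passes only in rows, so rows that do not move let the fingers close. It gives the time, the measured TCP pose, the force and the opening at its end, in the units of the state.
- robot.observe(): the state, without advancing time (a new reading comes with each control period).
- robot.read_camera(name): name is "side" or "top"; returns the picture (420x560x3 uint8, red, green, blue); there is no depth.
- robot.calibration(name): a dict with "intrinsics" (3x3 intrinsics, pixels), "pose" (4x4, takes a point from camera to world coordinates). Camera axes: x right, y down, z forward; pixel columns grow to the right and rows downward; lengths in m; the calibration is good to about 2 mm. A picture is of the moment at which its call begins. calibration takes no time and is no camera call.
- robot.hand_in(): hands the job in, once; it reports no verdict.
The state is a dict: "time": time; "qpos": joint angles; "qvel": joint speeds; "joint_efforts": joint torques, N m; "tool_pos": TCP position; "tool_rot": TCP orientation; "contact_force": force on the tool from outside, world axes, zero at the start; "torque": the same for the moment, N m; "opening": finger opening in m.
Only numpy, scipy, OpenCV 4.12 (cv2) and the standard library are available. Lean on these libraries where they do the work, as an engineer would, in place of code of your own. Each camera call takes 0.05 s, during which the arm holds its last target.

## Task

First turn the lever of the chuck sleeve anticlockwise (seen from above) until its three jaws have closed firmly on the stem of the inspection lamp that stands loose in it. Then take the upright glass flat out of its wooden rack, touching it only on its two narrow frosted edges and never on its clear polished faces, and hold it upright in the light path, about half-way between the lamp and the round magnifier, its middle on the beam and its polished faces square to the beam. Finish while still holding it there in the air, and leave the other things on the bench where they are.

Things in the scene. Friction and masses are not known exactly. Their poses are not given: they have to be found in the camera images.
- stand: Fixed inspection stand: dark steel plate, 110 x 400 mm, 12 mm thick, chuck at its +y end, at its -y end an upright round magnifier (84 mm across, rim up to 172 mm above the bench) on a swing arm whose post stands on its +x side. Nothing but the plate lies between chuck and magnifier. Origin on the bench under the middle; y along the plate, x away from the robot, z up.
- light_path (a point): Middle of the light path: a point in the air above the stand, 130 mm above the bench, level with the middles of lamp head and magnifier. Its y axis is the level beam, from magnifier to lamp; x is level across the beam, roughly away from the robot; z is up. The lamp's front lies 115 mm from it at +y, the magnifier's near face 118 mm at -y.
- chuck_axis (a point): Point on the upright axis of the chuck sleeve, 85 mm above the bench, in the middle of the lamp's stem; axes as light_path. The sleeve is a knurled ring 72 mm across, 44 to 66 mm above the bench; the jaws on top of it reach up to 81 mm.
- sleeve_pin (a point): Grip point on the upright round steel pin (14 mm diameter) at the end of the sleeve's radial lever: on the pin's axis, 94 mm above the bench, 100 mm from the chuck axis on the robot's side. The pin is free from the lever's top (61 mm above the bench) to its own top (117 mm). It moves on a level circle about the chuck axis.
- sleeve (a joint): Turn of the sleeve, rad, growing anticlockwise seen from above; this closes the jaws, 5 mm per rad. Starts at 0 to 0.3; the jaws meet the stem near 0.8; turning on to about 1.0 clamps it firmly; hard stop at 1.15. Takes about 4 N at the pin, up to about 15 N when tightening; let go, it springs back to about 0.9 and stays, still clamped.
- jaw0: First of three dark steel chuck jaws, 22 x 10 x 14 mm, on the sleeve; origin on the chuck axis when open, 67 mm above the bench. Moves only with the sleeve.
- jaw1: Second jaw, 120 degrees on, as the first.
- jaw2: Third jaw, as the first.
- lamp: Inspection lamp: level aluminium cylinder (32 mm diameter, 80 mm long, along the beam) on an upright 16 mm steel stem, standing loose by its square foot in the chuck's socket. Origin under the foot, 20 mm above the bench; z up the stem; the head's axis is 110 mm above the origin.
- flat_center (a point): Centre of the upright glass flat: 44 mm wide (its x axis, between the frosted narrow edges), 20 mm thick (y, between the clear polished faces), 60 mm tall (z, up); 0.12 kg. The frosted edges are the matt white faces at x = +-22 mm, 16 mm wide, 60 mm tall; all else is clear glass. At the start its centre is 38 mm above the bench.
- rack: Fixed light wooden rack, 100 x 62 x 18 mm (x, y, z), with a pocket 10 mm deep in its top in which the flat stands, the flat's x axis along the rack's; origin under its centre.
Mind the look-alikes: they are no part of the job. There is more than one size of the part that bears flat_center; the job needs the largest.

How it is judged:
By the outcome, as a careful person would: the job done as asked, in the order asked, and still so for the second after the job is handed in, while the arm keeps its last pose, push and grip.
It also fails if it takes over 58 s, if anything falls off the work surface, if the arm or the gripper's body presses on something with over 40 N, if the wrist force passes 120 N, or if a joint passes its speed limit or range.

## Working session

There is one attempt and no reset: what is moved stays moved. The work goes in short steps, Python scripts to look and compute and a shell command to move; the robot and the scene stay as the last step left them, time stands still between calls to the robot, and variables do not carry over. Pictures are saved under pics/ and viewed, and the job is handed in when it is done.

```bash
ls; mkdir -p pics; python3 - <<'E'
from cell import robot
import cv2
for n in ("side","top"):
    im=robot.read_camera(n); cv2.imwrite(f"pics/{n}0.png",im[:,:,::-1]); c=robot.calibration(n); print(n,c)
s=robot.observe(); print(s)
E
```

```text
pics
side {'intrinsics': array([[427.1730481 ,   0.        , 275.31769457],
       [  0.        , 427.1730481 , 203.9725151 ],
       [  0.        ,   0.        ,   1.        ]]), 'pose': array([[-0.85246242, -0.35828374,  0.38071064,  0.19790452],
       [-0.52254477,  0.56171263, -0.64142489,  0.51235871],
       [ 0.01596213, -0.74572896, -0.6660582 ,  0.70165997],
       [ 0.        ,  0.        ,  0.        ,  1.        ]])}
top {'intrinsics': array([[435.86630386,   0.        , 279.38210689],
       [  0.        , 435.86630386, 214.15140834],
       [  0.        ,   0.        ,   1.        ]]), 'pose': array([[ 0.0102108 , -0.99223964,  0.12392032,  0.43417156],
       [-0.99988327, -0.00872279,  0.0125444 , -0.08133099],
       [-0.01136612, -0.12403394, -0.99221288,  1.05788151],
       [ 0.        ,  0.        ,  0.        ,  1.        ]])}
{'time': 0.1, 'qpos': array([-1.47798849e+00,  3.42700931e-01,  1.52487737e+00,  7.00282983e-06,
        1.27538246e+00, -1.45992967e-01]), 'qvel': array([ 0.00020494, -0.00050191, -0.00244438,  0.00045526, -0.00096528,
       -0.00037969]), 'joint_efforts': array([ 1.90997293e-03, -4.32003129e+01, -2.44693583e+01,  7.19164289e-02,
        5.25933795e-02, -3.86007173e-05]), 'tool_pos': array([ 0.12417358, -0.50970583,  0.18920503]), 'tool_rot': array([-1.57214890e+00,  2.05650102e-04, -2.90279404e+00]), 'contact_force': array([ 0.11557525, -0.18598889, -1.15508579]), 'torque': array([ 0.03041986, -0.02320631, -0.02243531]), 'opening': 0.09208384146900507}
```

View pics/side0.png

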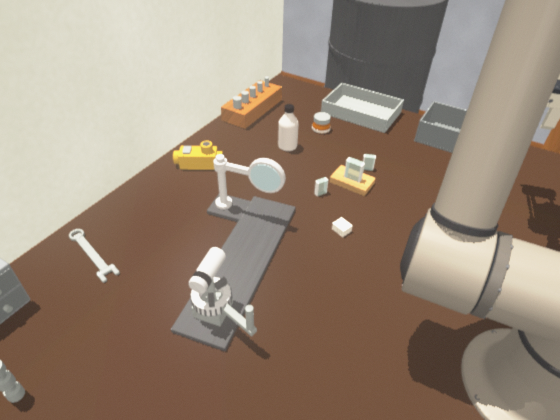

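View pics/top0.png

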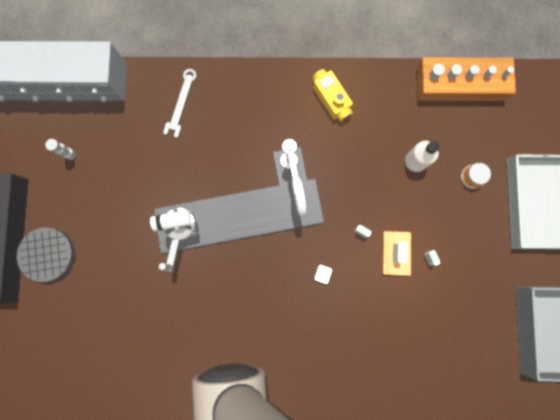

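```bash
python3 - <<'E'
import cv2
t=cv2.imread("pics/top0.png"); s=cv2.imread("pics/side0.png")
cv2.imwrite("pics/c1.png",cv2.resize(t[135:290,140:340],None,fx=3.8,fy=3.8,interpolation=cv2.INTER_CUBIC))
cv2.imwrite("pics/c2.png",cv2.resize(t[210:290,300:450],None,fx=5,fy=5,interpolation=cv2.INTER_CUBIC))
cv2.imwrite("pics/c3.png",cv2.resize(s[140:250,290:400],None,fx=5.4,fy=5.4,interpolation=cv2.INTER_CUBIC))
cv2.imwrite("pics/c4.png",cv2.resize(s[145:345,170:310],None,fx=3,fy=3,interpolation=cv2.INTER_CUBIC))
E
```

```text
(no output)
```

View pics/c1.png

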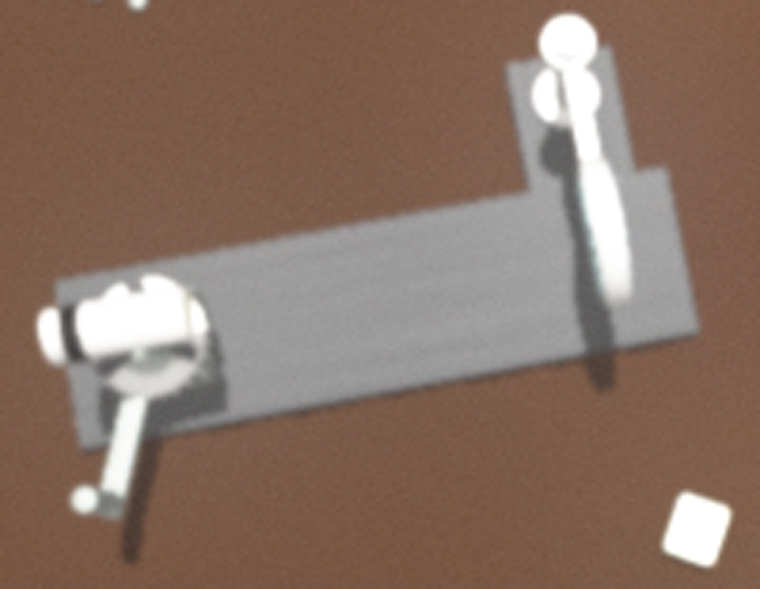

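View pics/c2.png

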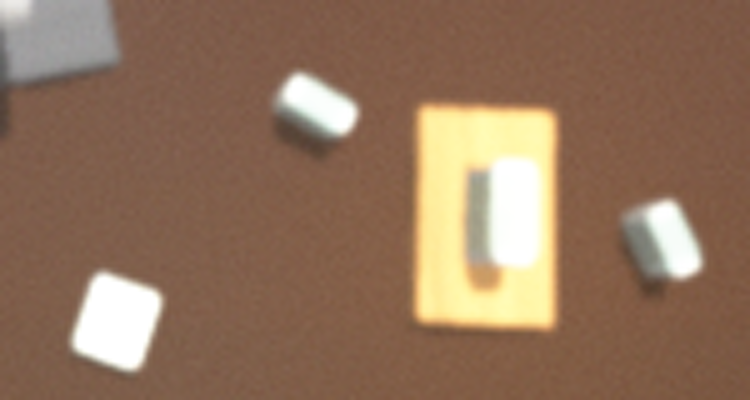

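View pics/c3.png

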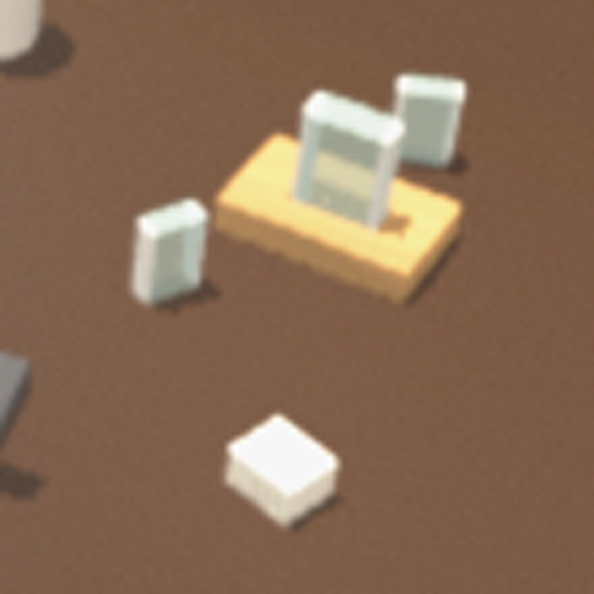

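View pics/c4.png

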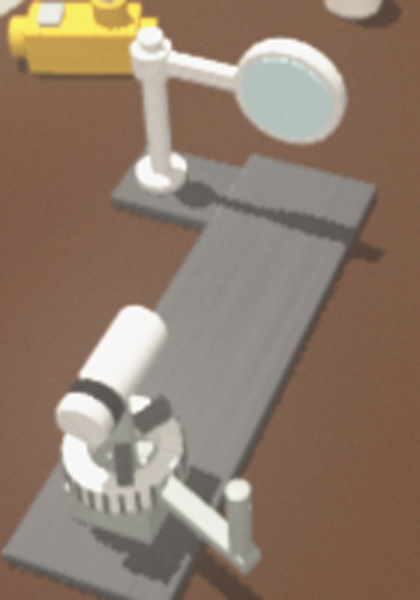

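```bash
cat > h.py <<'E'
import numpy as np, cv2
from cell import robot
C={n:robot.calibration(n) for n in("side","top")}
def ray(n,p):
    K=C[n]["intrinsics"];P=C[n]["pose"]
    d=P[:3,:3]@np.linalg.solve(K,[p[0],p[1],1.]); return P[:3,3],d
def plane(n,p,z):
    o,d=ray(n,p); return o+d*(z-o[2])/d[2]
def proj(n,X):
    K=C[n]["intrinsics"];P=C[n]["pose"]
    q=K@(P[:3,:3].T@(np.array(X)-P[:3,3])); return q[:2]/q[2]
def tri(a,b):
    o1,d1=ray("side",a);o2,d2=ray("top",b)
    s=np.linalg.lstsq(np.c_[d1,-d2],o2-o1,rcond=None)[0]
    x,y=o1+s[0]*d1,o2+s[1]*d2; return (x+y)/2,np.linalg.norm(x-y)
E
python3 - <<'E'
from h import *
np.set_printoptions(precision=4,suppress=True)
f=lambda x,y,k,ox,oy:((x+.5)/k-.5+ox,(y+.5)/k-.5+oy)
t=lambda x,y:f(x,y,3.8,140,135)
s=lambda x,y:f(x,y,3,170,145)
cs=[plane("top",t(*p),.012) for p in [(57,283),(82,446),(697,330),(666,168)]]
cc=np.array(cs);print(cc,[np.linalg.norm(cc[i]-cc[(i+1)%4]) for i in range(4)])
yv=(cc[0]+cc[1]-cc[2]-cc[3])/2; yv/=np.linalg.norm(yv);print("top center",cc.mean(0),"yaw",np.degrees(np.arctan2(-yv[0],yv[1])))
sc=np.array([plane("side",s(*p),.012) for p in [(5,553),(170,598),(377,187),(253,155)]]);print(sc,[np.linalg.norm(sc[i]-sc[(i+1)%4]) for i in range(4)])
yv=(sc[0]+sc[1]-sc[2]-sc[3])/2;print("side center",sc.mean(0),"yaw",np.degrees(np.arctan2(-yv[0],yv[1])))
print("pin top",plane("top",t(85,499),.117),plane("side",s(237,490),.117),tri(s(237,490),t(85,499)))
u=lambda x,y:f(x,y,5,300,210)
q=np.array([plane("top",u(*p),.068) for p in [(490,158),(541,157),(541,267),(490,267)]]);print("flat",q,q.mean(0))
v=lambda x,y:f(x,y,5.4,290,140)
q=np.array([plane("side",v(*p),.068) for p in [(303,110),(323,93),(406,122),(390,144)]]);print("flatside",q,q.mean(0))
im=robot.read_camera("top");hsv=cv2.cvtColor(im,cv2.COLOR_RGB2HSV)
m=cv2.inRange(hsv,(12,70,150),(32,255,255));m[:, :370]=0;m[:,425:]=0;m[:200]=0
c=max(cv2.findContours(m,0,2)[0],key=cv2.contourArea)
r=cv2.boxPoints(cv2.minAreaRect(c));q=np.array([plane("top",p,.018) for p in r]);print("rack",q,q.mean(0),[np.linalg.norm(q[i]-q[(i+1)%4]) for i in range(4)])
E
```

```text
[[ 0.5745  0.2352  0.012 ]
 [ 0.4708  0.2146  0.012 ]
 [ 0.5479 -0.1736  0.012 ]
 [ 0.6524 -0.1539  0.012 ]] [np.float64(0.10574136187546232), np.float64(0.3957095013297289), np.float64(0.1063071512684861), np.float64(0.39678251809281845)]
top center [0.5614 0.0306 0.012 ] yaw 11.285011063370504
[[ 0.5732  0.2407  0.012 ]
 [ 0.4708  0.212   0.012 ]
 [ 0.5457 -0.1684  0.012 ]
 [ 0.6513 -0.1476  0.012 ]] [np.float64(0.10636834259183287), np.float64(0.38767339011565694), np.float64(0.1075996865614787), np.float64(0.3961348290619593)]
side center [0.5603 0.0342 0.012 ] yaw 11.260503895466522
pin top [0.4372 0.1818 0.117 ] [0.4367 0.1872 0.117 ] (array([0.4381, 0.1838, 0.1115]), np.float64(0.001854268204135411))
flat [[ 0.4984 -0.3371  0.068 ]
 [ 0.4991 -0.3602  0.068 ]
 [ 0.4496 -0.3589  0.068 ]
 [ 0.4494 -0.336   0.068 ]] [ 0.4741 -0.348   0.068 ]
flatside [[ 0.4973 -0.336   0.068 ]
 [ 0.495  -0.3537  0.068 ]
 [ 0.4528 -0.3534  0.068 ]
 [ 0.4524 -0.3334  0.068 ]] [ 0.4744 -0.3442  0.068 ]
rack [[ 0.5281 -0.3136  0.018 ]
 [ 0.5287 -0.3825  0.018 ]
 [ 0.42   -0.3796  0.018 ]
 [ 0.4193 -0.3115  0.018 ]] [ 0.474  -0.3468  0.018 ] [np.float64(0.068996181270919), np.float64(0.10873202619942385), np.float64(0.06810714724603259), np.float64(0.10878450747968524)]
```

```bash
python3 - <<'E'
from h import *
np.set_printoptions(precision=4,suppress=True)
f=lambda x,y,k,ox,oy:((x+.5)/k-.5+ox,(y+.5)/k-.5+oy)
t=lambda x,y:f(x,y,3.8,140,135)
s=lambda x,y:f(x,y,3,170,145)
print("ring",plane("top",t(152,333),.066),plane("side",s(124,447),.066))
yv=np.array([-.196,.981]);xv=np.array([.981,.196]);c0=np.array([.561,.032])
R=lambda P:((P[:2]-c0)@xv,(P[:2]-c0)@yv)
for n,g,cc in(("top",t,[(190,294),(194,346),(78,305),(83,360)]),("side",s,[])):
    for p in cc: X=plane(n,g(*p),.130);print("lamp",X,R(X))
# lens: top edge rim at z .172 in both
for p in [(586,165),(605,165),(618,302),(632,300)]: X=plane("top",t(*p),.130);print("lens",X,R(X))
print("lens centre",tri(s(292,92),t(608,236)), R(tri(s(292,92),t(608,236))[0]))
for sy in(.13,.14,.15):
    c=c0+sy*yv
    print(sy,c,np.linalg.norm(c-[.4375,.1845]),[ [a.round(1) for a in (((proj("top",[*(c+.036*np.array([np.cos(th),np.sin(th)])),.066])+.5-[140,135])*3.8),(proj("side",[*(c+.036*np.array([np.cos(th),np.sin(th)])),.066])+.5-[170,145])*3)] for th in (0,1.57,3.14,4.71)])
E
```

```text
ring [0.5373 0.1599 0.066 ] [0.5322 0.1697 0.066 ]
lamp [0.553  0.1236 0.13  ] (np.float64(0.010128081997802534), np.float64(0.0914129289965508))
lamp [0.5235 0.1203 0.13  ] (np.float64(-0.01951123556659717), np.float64(0.09394683951608818))
lamp [0.5462 0.1869 0.13  ] (np.float64(0.01583947766061518), np.float64(0.15489761003773922))
lamp [0.515  0.1827 0.13  ] (np.float64(-0.015606126528716518), np.float64(0.15688425465396172))
lens [ 0.6292 -0.1001  0.13  ] (np.float64(0.04097560609148466), np.float64(-0.14298313307392255))
lens [ 0.6293 -0.111   0.13  ] (np.float64(0.038935962948603894), np.float64(-0.1536244766311687))
lens [ 0.5506 -0.1187  0.13  ] (np.float64(-0.03974380115340913), np.float64(-0.14576004964744))
lens [ 0.5518 -0.1266  0.13  ] (np.float64(-0.040106656461062096), np.float64(-0.1537382615193089))
lens centre (array([ 0.59  , -0.1124,  0.1263]), np.float64(0.002476846272951342)) (np.float64(0.00014861893861123102), np.float64(-0.14738760751580898))
0.13 [0.5355 0.1595] 0.1011504883824097 [[array([155.2, 277.3]), array([ 84. , 408.2])], [array([ 93.5, 335.8]), array([ 92.7, 475.6])], [array([150.5, 396. ]), array([178.4, 459.7])], [array([212.4, 337.1]), array([166. , 393.8])]]
0.14 [0.5336 0.1693] 0.09724890333571894 [[array([139. , 280.4]), array([ 76.3, 420.4])], [array([ 77.2, 338.9]), array([ 84.7, 489. ])], [array([134.1, 399.1]), array([171.3, 472.8])], [array([196.1, 340.2]), array([159.1, 405.8])]]
0.15 [0.5316 0.1792] 0.09425196284428253 [[array([122.7, 283.5]), array([ 68.4, 432.8])], [array([ 60.8, 342. ]), array([ 76.5, 502.7])], [array([117.7, 402.2]), array([164. , 486.2])], [array([179.8, 343.3]), array([152. , 417.9])]]
```

```bash
cat >> h.py <<'E'
def to(p,yawdeg=None):
    s=robot.observe();y=s["tool_rot"][2];d=np.array(p)-s["tool_pos"]
    x=np.array([np.cos(y),np.sin(y),0]);z=np.array([-np.sin(y),np.cos(y),0])
    print("t",round(s["time"],2),"pos",s["tool_pos"].round(4),"rot",np.degrees(s["tool_rot"]).round(2),"shift cm x,y,z",np.round([d@x*100,-d[2]*100,d@z*100],2),
      "turn",None if yawdeg is None else round(-((yawdeg-np.degrees(y)+180)%360-180),2),"q6",s["qpos"][5].round(3),"F",s["contact_force"].round(1),"open",round(s["opening"],4))
E
python3 -m crank '{"xyz":[[-3.5,0,-2.7],[-3.5,0,-2.7],[-3.5,0,-2.7],[-3.5,0,-2.7],[-3.5,0,-2.7],[-3.5,0,-2.7],[-3.5,0,-2.7],[-3.5,0,-2.7],[-3.5,0,-2.7],[-3.5,0,-2.7],[-3.5,0,-2.7],[-3.5,0,-2.7]],"roll":[0,0,0,0,0,0,0,0,0,0,0,0]}'
python3 -c "
from h import *
to([.4375,.1845,.19],167)"
```

```text
time: 1.35
tool_pos: [0.4564, -0.0943, 0.1898]
tool_rot: [-1.571, -0.0, -2.903]
contact_force: [0.8, -2.0, 1.4]
opening: 0.0921
t 1.35 pos [ 0.4564 -0.0943  0.1898] rot [-8.9990e+01 -1.0000e-02 -1.6631e+02] shift cm x,y,z [-4.760e+00 -2.000e-02 -2.753e+01] turn 26.69 q6 0.964 F [ 0.8 -2.   1.4] open 0.0921
```

```bash
python3 -m crank '{"xyz":[[-0.7,0,-3.9],[-0.7,0,-3.9],[-0.7,0,-3.9],[-0.7,0,-3.9],[-0.7,0,-3.9],[-0.7,0,-3.9],[-0.6,0,-4.1],[0,0,0],[0,0,0],[0,0,0],[0,0,0],[0,0,0]],"roll":[0,0,0,0,0,0,0,6.7,6.7,6.7,6.6,0]}' -0.3
python3 - <<'E'
from h import *
to([.4375,.1845,.078],167)
for n in("top","side"): cv2.imwrite(f"pics/{n}1.png",robot.read_camera(n)[:,:,::-1])
a=cv2.imread("pics/side1.png");b=cv2.imread("pics/top1.png")
cv2.imwrite("pics/d1.png",cv2.hconcat([cv2.resize(a[200:360,130:330],(400,320)),cv2.resize(b[150:310,110:310],(400,320))]))
E
```

```text
time: 2.55
tool_pos: [0.437, 0.1826, 0.1895]
tool_rot: [-1.57, -0.001, 2.914]
contact_force: [-0.4, -0.1, -0.4]
opening: 0.0594
t 2.55 pos [0.437  0.1826 0.1895] rot [-8.9980e+01 -3.0000e-02  1.6693e+02] shift cm x,y,z [-0.   11.15 -0.2 ] turn -0.07 q6 2.033 F [-0.4 -0.1 -0.4] open 0.0594
```

View pics/d1.png

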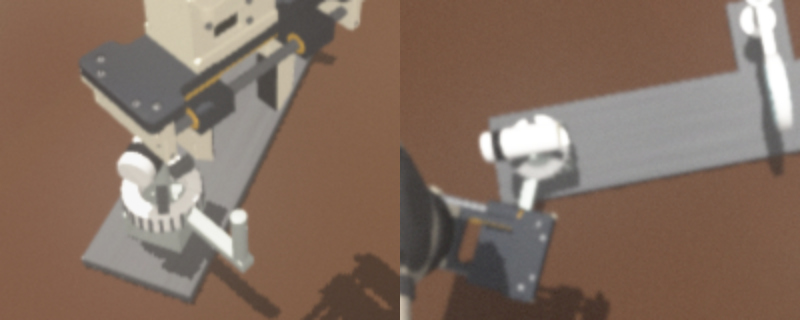

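```bash
python3 - <<'E'
from h import *
p=robot.observe()["tool_pos"]; y=robot.observe()["tool_rot"][2]; z=np.array([-np.sin(y),np.cos(y),0])
for q in(p,p+.03*z,p-.03*z,[.4375,.1845,.117]): print((proj("side",q)-[130,200])*2,(proj("top",q)-[110,150])*2)
E
```

```text
[237.87039522 155.09358859] [ 82.90255982 231.53856052]
[266.31625469 133.29939586] [111.98861766 238.61607126]
[207.9536922  178.01468864] [ 53.89663572 224.48054872]
[238.38311673 213.19696854] [101.5360506  231.61203206]
```

```bash
python3 -m crank '{"xyz":[[0,3,-0.1],[0,3,-0.1],[0,3,0],[0,2,0],[0,0,0]],"roll":[0,0,0,0,0]}' 
python3 - <<'E'
from h import *
to([.4375,.1845,.078],167)
for n in("top","side"): cv2.imwrite(f"pics/{n}2.png",robot.read_camera(n)[:,:,::-1])
a=cv2.imread("pics/side2.png");b=cv2.imread("pics/top2.png")
cv2.imwrite("pics/d2.png",cv2.hconcat([cv2.resize(a[200:360,130:330],(400,320)),cv2.resize(b[150:310,110:310],(400,320))]))
E
```

```text
time: 3.15
tool_pos: [0.4357, 0.1839, 0.0774]
tool_rot: [-1.568, -0.005, 2.916]
contact_force: [0.4, -0.8, 0.8]
opening: 0.0598
t 3.15 pos [0.4357 0.1839 0.0774] rot [-89.85  -0.3  167.1 ] shift cm x,y,z [-0.17 -0.06 -0.1 ] turn 0.1 q6 2.033 F [ 0.4 -0.8  0.8] open 0.0598
```

View pics/d2.png

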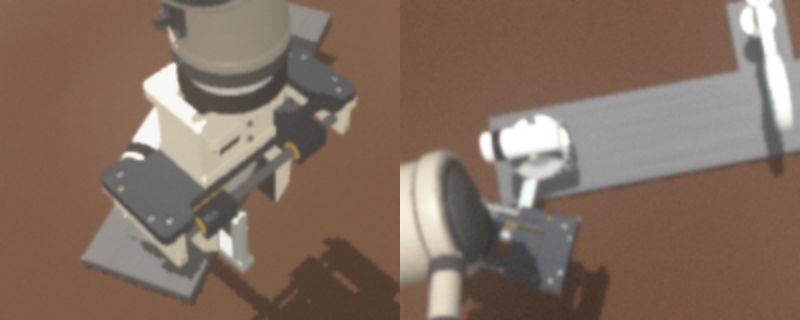

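```bash
python3 -m crank '{"xyz":[[0,0,0],[0,0,0],[0,0,0],[0,0,0],[0,0,0],[0,0,0]],"roll":[0,0,0,0,0,0]}' 1 30
python3 - <<'E'
from h import *
to([.4375,.1845,.078],167)
for n in("top","side"): cv2.imwrite(f"pics/{n}3.png",robot.read_camera(n)[:,:,::-1])
a=cv2.imread("pics/side3.png");b=cv2.imread("pics/top3.png")
cv2.imwrite("pics/d3.png",cv2.hconcat([cv2.resize(a[200:360,130:330],(400,320)),cv2.resize(b[150:310,110:310],(400,320))]))
E
```

```text
time: 3.85
tool_pos: [0.4377, 0.1845, 0.0799]
tool_rot: [-1.571, 0.0, 2.914]
contact_force: [0.1, -0.2, 0.2]
opening: 0.0163
t 3.85 pos [0.4377 0.1845 0.0799] rot [-9.0000e+01  1.0000e-02  1.6698e+02] shift cm x,y,z [0.02 0.19 0.01] turn -0.02 q6 2.036 F [ 0.1 -0.2  0.2] open 0.0163
```

View pics/d3.png

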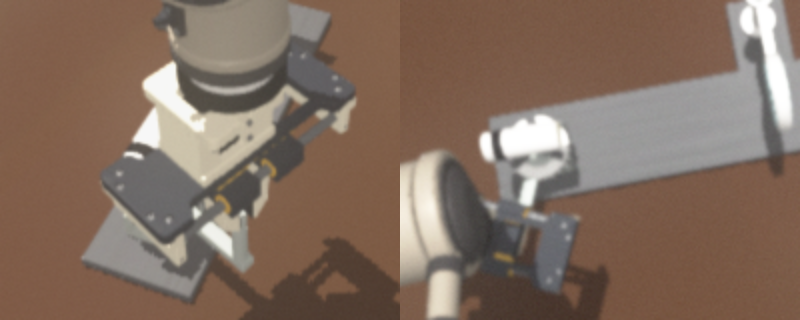

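```bash
python3 -m crank '{"xyz":[[0,0,0],[-0.02,0,0.7],[-0.02,0,0.7],[-0.02,0,0.7],[-0.03,0,0.7],[0,0,0],[0,0,0]],"roll":[0,-4,-4,-4,-4,0,0]}'
python3 - <<'E'
from h import *
a=np.radians(167+16);c=np.array([.535,.162]);to([*(c+.1*np.array([np.cos(a),np.sin(a)])),.078],183)
E
```

```text
time: 4.65
tool_pos: [0.4352, 0.1568, 0.0797]
tool_rot: [-1.571, -0.0, -3.092]
contact_force: [0.8, -0.0, -0.6]
opening: 0.0001
t 4.65 pos [0.4352 0.1568 0.0797] rot [-9.0000e+01 -1.0000e-02 -1.7715e+02] shift cm x,y,z [0.   0.17 0.  ] turn -0.15 q6 1.701 F [ 0.8 -0.  -0.6] open 0.0001
```

```bash
cat > look.py <<'E'
import sys
from h import *
i=sys.argv[1]
a=robot.read_camera("side")[:,:,::-1];b=robot.read_camera("top")[:,:,::-1]
cv2.imwrite(f"pics/side{i}.png",a);cv2.imwrite(f"pics/top{i}.png",b)
x,y,u,v=map(int,sys.argv[2:6])
cv2.imwrite(f"pics/d{i}.png",cv2.hconcat([cv2.resize(a[y:y+130,x:x+100],(400,520),interpolation=cv2.INTER_CUBIC),cv2.resize(b[v:v+130,u:u+100],(400,520),interpolation=cv2.INTER_CUBIC)]))
E
python3 look.py 4 190 230 140 190
```

```text
(no output)
```

View pics/d4.png

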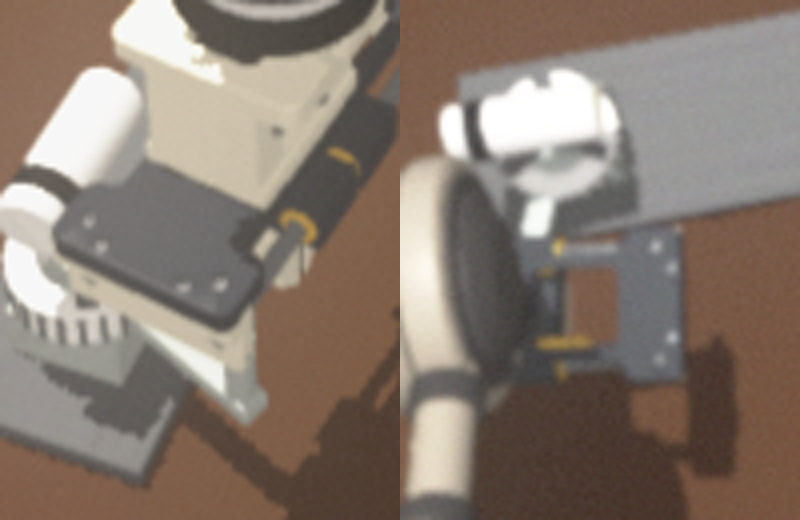

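```bash
python3 - <<'E'
from h import *
p=robot.observe()["tool_pos"]
for q in(p,p+[0,0,.04],p+[0,0,.066],[.4375,.1845,.117],[.4375,.1845,.061],[.535,.162,.066]): print(((proj("side",q)+.5-[190,230])*4).round(),((proj("top",q)+.5-[140,190])*4).round())
for i in (0,1,2,3,4):
    a=cv2.imread(f"pics/side{i}.png")[270:350,215:275]
    cv2.imwrite(f"pics/e{i}.png",cv2.resize(a,None,fx=3,fy=3))
cv2.imwrite("pics/e.png",cv2.hconcat([cv2.imread(f"pics/e{i}.png") for i in (1,2,3,4)]))
E
```

```text
[282. 316.] [153. 310.]
[281. 259.] [135. 310.]
[280. 220.] [122. 310.]
[239. 308.] [ 85. 305.]
[242. 385.] [113. 306.]
[ 91. 242.] [157. 135.]
```

View pics/e.png

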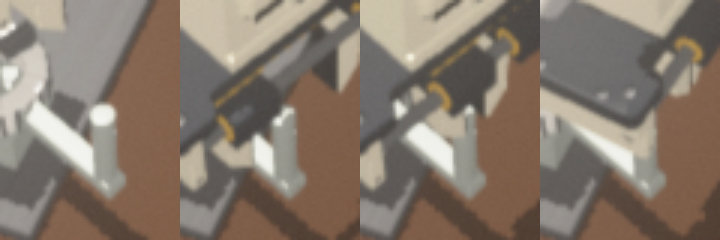

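```bash
python3 -m crank '{"xyz":[[0,-4,0],[0,-4,0],[0,-4,0],[0,0,0]],"roll":[0,0,0,0]}' 
python3 - <<'E'
from h import *
to([.4375,.1845,.078],167)
a=robot.read_camera("side")[:,:,::-1].copy();cv2.imwrite("pics/side5.png",a)
p=robot.observe()["tool_pos"]
q=(proj("side",p)+.5-[150,150])*4
a=cv2.resize(a[150:300,150:350],None,fx=4,fy=4,interpolation=cv2.INTER_CUBIC);cv2.drawMarker(a,tuple(int(v) for v in q),(0,0,255),0,20,2)
cv2.imwrite("pics/d5.png",a)
E
```

```text
time: 5.15
tool_pos: [0.4382, 0.1577, 0.2049]
tool_rot: [-1.572, 0.01, -3.09]
contact_force: [-0.5, -0.4, -0.9]
opening: 0.0008
t 5.15 pos [0.4382 0.1577 0.2049] rot [ -90.08    0.6  -177.04] shift cm x,y,z [-0.07 12.69 -2.68] turn 15.96 q6 1.7 F [-0.5 -0.4 -0.9] open 0.0008
```

View pics/d5.png

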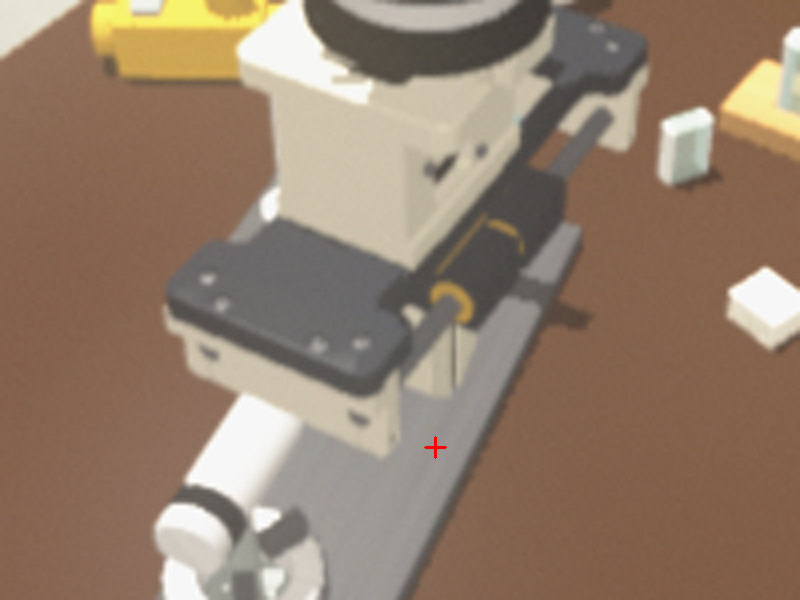

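```bash
python3 - <<'E'
from h import *
a=robot.read_camera("top")[:,:,::-1].copy();cv2.imwrite("pics/top5.png",a)
p=robot.observe()["tool_pos"]
A=cv2.resize(a[180:330,100:300],None,fx=4,fy=4,interpolation=cv2.INTER_CUBIC)
for h,c in((0,(0,0,255)),(.066,(0,255,0)),(.09,(255,0,0))):
    q=(proj("top",p+[0,0,h])+.5-[100,180])*4;cv2.drawMarker(A,tuple(int(v) for v in q),c,0,20,2)
    q=(proj("top",p+[0,.095,h])+.5-[100,180])*4;cv2.drawMarker(A,tuple(int(v) for v in q),c,0,20,2)
    q=(proj("top",p-[0,.095,h])+.5-[100,180])*4;cv2.drawMarker(A,tuple(int(v) for v in q),c,0,20,2)
cv2.imwrite("pics/d6.png",A)
E
```

```text
(no output)
```

View pics/d6.png

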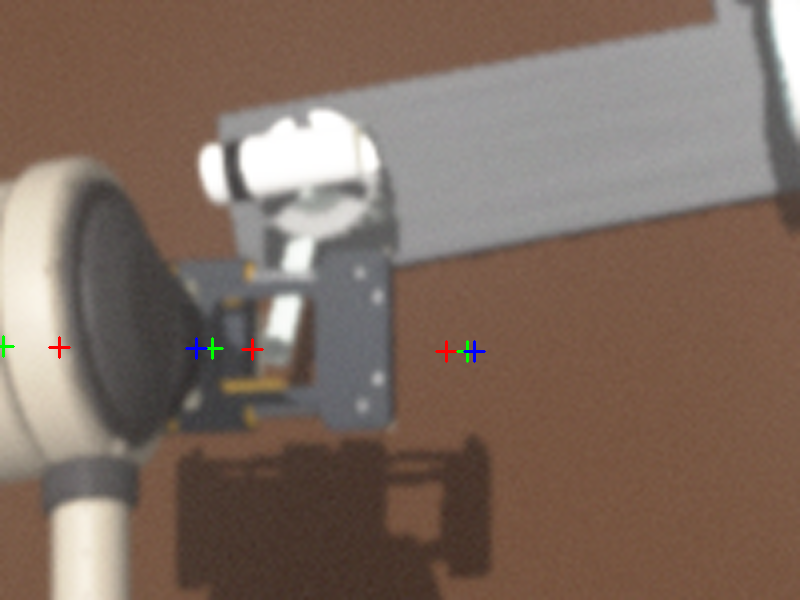

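```bash
python3 -m crank '{"xyz":[[0.5,0,3.5],[0.5,0,3.5],[0.5,0,3.5],[0.5,0,3.5],[0,5,0],[0,5,0],[0,5,0],[0,1.5,0],[0,0,0]],"roll":[0,0,0,0,0,0,0,0,0]}' 
python3 - <<'E'
from h import *
to([.4375,.1845,.078],167)
a=robot.read_camera("side")[:,:,::-1].copy();cv2.imwrite("pics/side7.png",a)
p=robot.observe()["tool_pos"]
A=cv2.resize(a[150:300,200:400],None,fx=4,fy=4,interpolation=cv2.INTER_CUBIC)
for h in(0,.03):
  q=(proj("side",p+[0,0,h])+.5-[200,150])*4;cv2.drawMarker(A,tuple(int(v) for v in q),(0,0,255),0,20,2)
cv2.imwrite("pics/d7.png",A)
E
```

```text
time: 6.15
tool_pos: [0.4189, 0.0164, 0.0313]
tool_rot: [-1.572, -0.009, -3.09]
contact_force: [0.4, -0.6, 0.8]
opening: 0.0003
t 6.15 pos [0.4189 0.0164 0.0313] rot [ -90.1    -0.51 -177.05] shift cm x,y,z [ -2.72  -4.67 -16.69] turn 15.95 q6 1.375 F [ 0.4 -0.6  0.8] open 0.0003
```

View pics/d7.png

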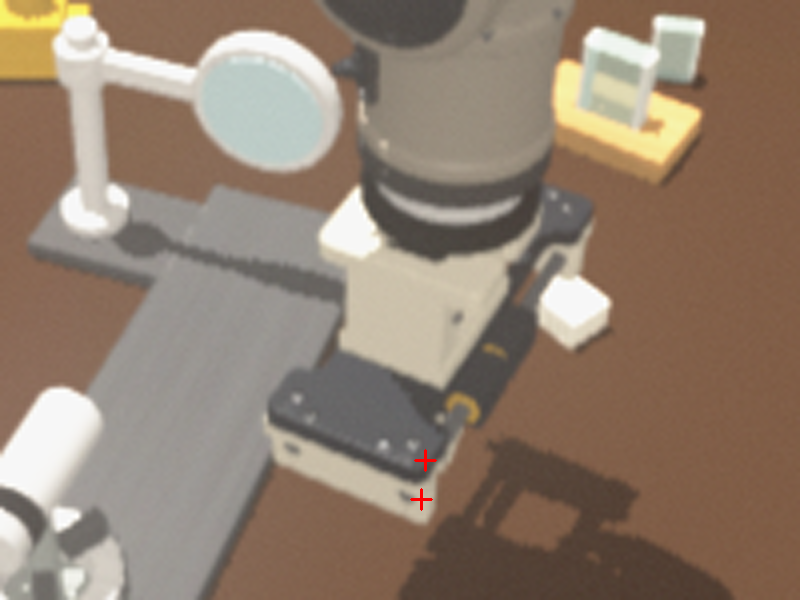

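```bash
python3 -m crank '{"xyz":[[0,0.5,0],[0,0.5,0],[0,0.5,0],[0,0.5,0],[0,0.5,0],[0,0.3,0],[0,0,0]],"roll":[0,0,0,0,0,0,0]}'
```

```text
time: 6.9
tool_pos: [0.4222, 0.0159, 0.0064]
tool_rot: [-1.571, -0.001, -3.09]
contact_force: [-0.2, -0.6, -0.1]
opening: 0.0003
```

```bash
python3 -m crank '{"xyz":[[0,0.3,0],[0,0.3,0],[0,0.2,0],[0,0,0]],"roll":[0,0,0,0]}'; python3 -m crank '{"xyz":[[0,0.2,0],[0,0,0]],"roll":[0,0]}'
```

```text
time: 7.3
tool_pos: [0.4223, 0.0159, -0.0015]
tool_rot: [-1.571, -0.001, -3.09]
contact_force: [-0.1, -0.2, -0.8]
opening: 0.0003
time: 7.5
tool_pos: [0.4224, 0.0159, -0.0033]
tool_rot: [-1.571, -0.0, -3.09]
contact_force: [-0.5, -0.1, -0.3]
opening: 0.0007
```

```bash
for i in 1; do python3 -m crank '{"xyz":[[0,0.4,0],[0,0.4,0],[0,0.2,0]],"roll":[0,0,0]}'; done; python3 look.py 8 200 200 180 200
```

```text
time: 7.8
tool_pos: [0.4222, 0.0159, -0.0137]
tool_rot: [-1.571, -0.001, -3.09]
contact_force: [0.5, -0.7, -0.1]
opening: 0.0004
```

```bash
python3 -m crank '{"xyz":[[0,0.3,0],[0,0.2,0]],"roll":[0,0]}'
```

```text
time: 8.1
tool_pos: [0.4225, 0.0159, -0.0184]
tool_rot: [-1.571, 0.0, -3.09]
contact_force: [-0.1, -0.1, 0.4]
opening: 0.0005
```

```bash
for k in 1; do python3 -m crank '{"xyz":[[0,0.3,0],[0,0.2,0]],"roll":[0,0]}';done;
```

```text
time: 8.3
tool_pos: [0.4224, 0.0159, -0.0235]
tool_rot: [-1.571, -0.0, -3.09]
contact_force: [-0.4, -0.0, -0.1]
opening: 0.0006
```

View pics/d8.png

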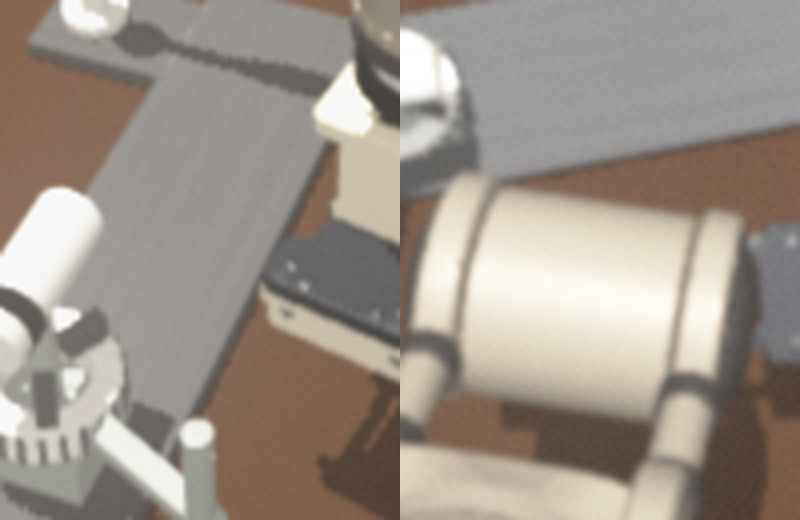

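```bash
python3 -m crank '{"xyz":[[0,0.3,0],[0,0,0]],"roll":[0,0]}'; python3 -m crank '{"xyz":[[0,0.2,0],[0,0,0]],"roll":[0,0]}'; python3 -m crank '{"xyz":[[0,0.2,0],[0,0,0]],"roll":[0,0]}'
```

```text
time: 8.5
tool_pos: [0.4222, 0.0159, -0.0266]
tool_rot: [-1.571, -0.001, -3.09]
contact_force: [-0.4, -0.5, -1.0]
opening: 0.0005
time: 8.7
tool_pos: [0.4224, 0.0159, -0.0284]
tool_rot: [-1.571, -0.0, -3.09]
contact_force: [-0.4, 0.1, -0.1]
opening: 0.0002
time: 8.9
tool_pos: [0.4224, 0.0159, -0.0303]
tool_rot: [-1.571, -0.0, -3.09]
contact_force: [-0.9, -0.4, -0.9]
opening: 0.0007
```

```bash
python3 -m crank '{"xyz":[[0,0.2,0],[0,0,0]],"roll":[0,0]}'; python3 -m crank '{"xyz":[[0,0.2,0],[0,0,0]],"roll":[0,0]}'; python3 -m crank '{"xyz":[[0,0.2,0],[0,0,0]],"roll":[0,0]}'; python3 -m crank '{"xyz":[[0,0.2,0],[0,0,0]],"roll":[0,0]}'
```

```text
time: 9.1
tool_pos: [0.4224, 0.0159, -0.0324]
tool_rot: [-1.571, -0.0, -3.09]
contact_force: [-0.0, -0.1, -0.5]
opening: 0.0007
time: 9.3
tool_pos: [0.4224, 0.0158, -0.0344]
tool_rot: [-1.571, -0.0, -3.09]
contact_force: [-0.5, -0.6, 0.5]
opening: 0.0001
time: 9.5
tool_pos: [0.4223, 0.0159, -0.0364]
tool_rot: [-1.571, -0.0, -3.09]
contact_force: [-0.8, 0.2, 0.2]
opening: 0.0005
time: 9.7
tool_pos: [0.4226, 0.0159, -0.0368]
tool_rot: [-1.57, 0.001, -3.089]
contact_force: [-5.8, 0.1, 24.0]
opening: 0.0009
```

```bash
python3 - <<'E'
from h import *
a=robot.read_camera("side")[:,:,::-1].copy();cv2.imwrite("pics/side9.png",a)
cv2.imwrite("pics/d9.png",cv2.resize(a[180:330,220:420],None,fx=4,fy=4,interpolation=cv2.INTER_CUBIC))
print(robot.observe()["qpos"])
E
```

```text
[-1.44040378e-01  5.16836668e-01  2.05540157e+00 -3.32401660e-04
  5.68501969e-01  1.37476998e+00]
```

View pics/d9.png

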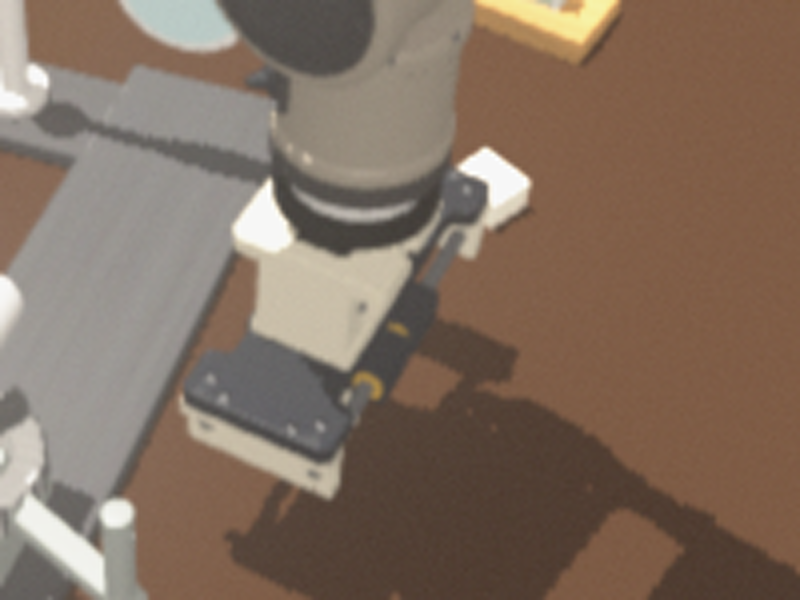

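```bash
python3 -m crank '{"xyz":[[0,-5,0],[0,-5,0],[0,-5,0],[0,-5,0],[-0.6,0,-4.2],[-0.6,0,-4.2],[-0.6,0,-4.2],[-0.6,0,-4.2],[0,0,0],[0,0,0],[0,0,0]],"roll":[0,0,0,0,0,0,0,0,8,8,0]}' -0.4
python3 - <<'E'
from h import *
to([.4375,.1845,.034],167)
E
```

```text
time: 10.85
tool_pos: [0.4374, 0.1852, 0.1615]
tool_rot: [-1.57, -0.001, 2.914]
contact_force: [1.0, -0.3, -0.6]
opening: 0.0644
t 10.85 pos [0.4374 0.1852 0.1615] rot [-8.9980e+01 -3.0000e-02  1.6697e+02] shift cm x,y,z [-0.03 12.75  0.07] turn -0.03 q6 2.038 F [ 1.  -0.3 -0.6] open 0.0644
```

```bash
python3 -m crank '{"xyz":[[0,4,0.1],[0,4,0],[0,3,0],[0,1.8,0],[0,0,0]],"roll":[0,0,0,0,0]}'; python3 -m crank '{"xyz":[[0,0,0],[0,0,0],[0,0,0],[0,0,0],[0,0,0],[0,0,0],[0,0,0],[0,0,0],[0,0,0]],"roll":[0,0,0,0,0,0,0,0,0]}' 1 30; python3 look.py 10 190 230 140 190
```

```text
time: 11.35
tool_pos: [0.4356, 0.1831, 0.0316]
tool_rot: [-1.568, -0.005, 2.917]
contact_force: [-0.1, -0.3, 0.2]
opening: 0.0645
time: 12.25
tool_pos: [0.4375, 0.184, 0.0339]
tool_rot: [-1.571, 0.0, 2.914]
contact_force: [-1.3, 1.0, 1.5]
opening: 0.0133
```

View pics/d10.png

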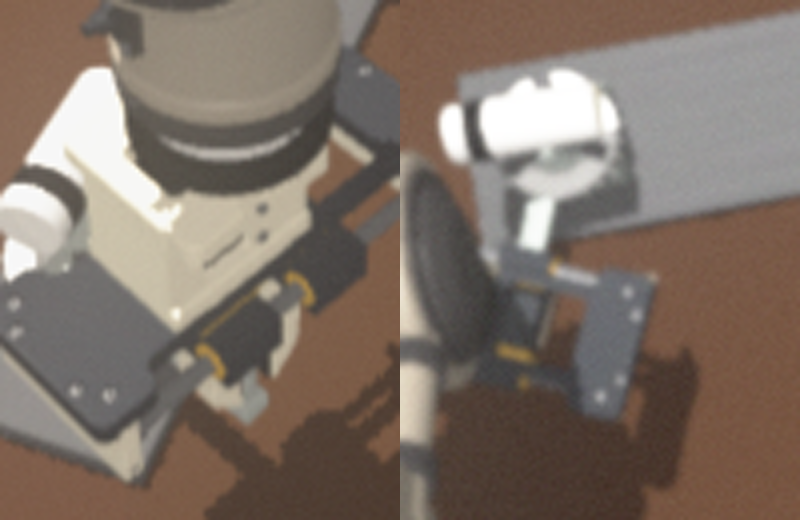

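```bash
python3 -m crank '{"xyz":[[-0.02,0,0.7],[-0.02,0,0.7],[-0.02,0,0.7],[-0.03,0,0.7],[0,0,0]],"roll":[-4,-4,-4,-4,0]}'
python3 - <<'E'
from h import *
a=np.radians(167+16);c=np.array([.535,.162]);to([*(c+.1*np.array([np.cos(a),np.sin(a)])),.034],183)
E
```

```text
time: 12.85
tool_pos: [0.4365, 0.1557, 0.0339]
tool_rot: [-1.571, 0.003, -3.089]
contact_force: [5.1, -2.0, -3.1]
opening: 0.0135
t 12.85 pos [0.4365 0.1557 0.0339] rot [-8.9990e+01  1.6000e-01 -1.7699e+02] shift cm x,y,z [ 0.13 -0.01 -0.12] turn 0.01 q6 1.696 F [ 5.1 -2.  -3.1] open 0.0135
```

```bash
python3 -m crank '{"xyz":[[-0.02,0,0.7],[-0.02,0,0.7],[-0.02,0,0.7],[-0.03,0,0.7],[0,0,0]],"roll":[-4,-4,-4,-4,0]}'
python3 - <<'E'
from h import *
a=np.radians(167+32);c=np.array([.535,.162]);to([*(c+.1*np.array([np.cos(a),np.sin(a)])),.034],199)
E
python3 look.py 11 190 230 140 190
```

```text
time: 13.35
tool_pos: [0.4432, 0.1288, 0.034]
tool_rot: [-1.57, 0.005, -2.811]
contact_force: [9.4, 1.9, -7.1]
opening: 0.0135
t 13.35 pos [0.4432 0.1288 0.034 ] rot [ -89.94    0.31 -161.04] shift cm x,y,z [ 0.24 -0.   -0.15] turn -0.04 q6 1.356 F [ 9.4  1.9 -7.1] open 0.0135
```

View pics/d11.png

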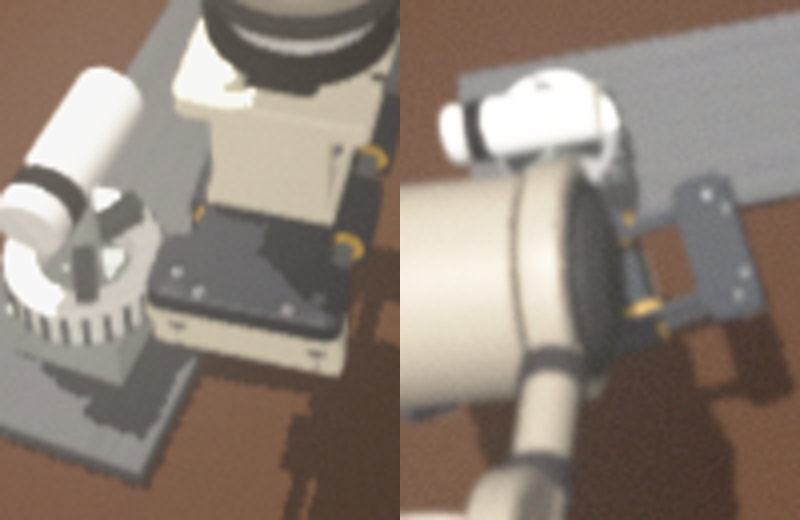

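```bash
python3 - <<'E'
from h import *
from scipy.optimize import least_squares
P=np.array([[.4375,.184],[.4365,.1557],[.4432,.1288]])
c=least_squares(lambda c:np.linalg.norm(P-c,axis=1)-.1,[.535,.16]).x
A=np.degrees(np.arctan2(*(P-c).T[::-1]))%360
print(c,A,np.linalg.norm(P-c,axis=1))
for d in(12,18,22,26,30):
    a=np.radians(A[2]+d);print(d);to([*(c+.1*np.array([np.cos(a),np.sin(a)])),.034],A[2]+d)
E
```

```text
[0.53592389 0.16626936] [169.78793787 186.06809479 202.00343821] [0.10000819 0.0999841  0.10000836]
12
t 13.45 pos [0.4432 0.1288 0.0339] rot [ -89.91    0.3  -161.12] shift cm x,y,z [-0.33 -0.01  2.07] turn -15.13 q6 1.359 F [11.3  0.3 -7.1] open 0.0135
18
t 13.45 pos [0.4432 0.1288 0.0339] rot [ -89.91    0.3  -161.12] shift cm x,y,z [-0.66 -0.01  3.06] turn -21.13 q6 1.359 F [11.3  0.3 -7.1] open 0.0135
22
t 13.45 pos [0.4432 0.1288 0.0339] rot [ -89.91    0.3  -161.12] shift cm x,y,z [-0.93 -0.01  3.71] turn -25.13 q6 1.359 F [11.3  0.3 -7.1] open 0.0135
26
t 13.45 pos [0.4432 0.1288 0.0339] rot [ -89.91    0.3  -161.12] shift cm x,y,z [-1.25 -0.01  4.33] turn -29.13 q6 1.359 F [11.3  0.3 -7.1] open 0.0135
30
t 13.45 pos [0.4432 0.1288 0.0339] rot [ -89.91    0.3  -161.12] shift cm x,y,z [-1.61 -0.01  4.92] turn -33.13 q6 1.359 F [11.3  0.3 -7.1] open 0.0135
```

```bash
python3 -m crank '{"xyz":[[-0.1,0,0.7],[-0.1,0,0.7],[-0.1,0,0.7],[0,0,0]],"roll":[-4,-4,-4,0]}'
cat > arc.py <<'E'
from h import *
s=robot.observe();p=s["tool_pos"][:2];c=np.array([.5359,.1663]);v=p-c
a=np.degrees(np.arctan2(v[1],v[0]))%360
u=v/np.linalg.norm(v);t=np.array([-u[1],u[0]]);F=s["contact_force"]
print("t",s["time"],"r",np.linalg.norm(v),"turn",a-169.79,np.radians(a-169.79),"yaw",np.degrees(s["tool_rot"][2])%360,"Frad",F[:2]@u,"Ftan",F[:2]@t,"Fz",F[2],"M",s["torque"],"open",s["opening"])
E
python3 arc.py
```

```text
time: 13.85
tool_pos: [0.4523, 0.1111, 0.0339]
tool_rot: [-1.571, 0.002, -2.601]
contact_force: [4.3, 3.9, -0.9]
opening: 0.0133
t 13.85 r 0.10023233959509734 turn 43.64454891679523 0.7617410791458015 yaw 210.9465028483555 Frad -5.708858956496807 Ftan -0.9330646341092943 Fz -0.8847524347378781 M [ 0.53866776 -0.51939937  0.00407695] open 0.013326900345415409
```

```bash
python3 -m crank '{"xyz":[[-0.08,0,0.7],[0,0,0]],"roll":[-4,0]}' >/dev/null;python3 arc.py;python3 -m crank '{"xyz":[[-0.08,0,0.7],[0,0,0]],"roll":[-4,0]}' >/dev/null;python3 arc.py
```

```text
t 14.05 r 0.1002893559382398 turn 47.1233707728708 0.8224579746246604 yaw 214.93539630063765 Frad -5.248359256203764 Ftan -4.776858599677728 Fz 1.9528458359501526 M [ 1.0048196  -0.23750999 -0.06768514] open 0.013389648111028237
t 14.25 r 0.10034199642349806 turn 50.63469308396665 0.8837421100520197 yaw 218.93078200559398 Frad -4.833672673541802 Ftan -8.469997759338108 Fz 3.5253769292748336 M [ 1.23160284  0.13359668 -0.12648654] open 0.013062406478531262
```

```bash
python3 -m crank '{"xyz":[[-0.08,0,0.7],[0,0,0]],"roll":[-4,0]}' >/dev/null;python3 arc.py;python3 -m crank '{"xyz":[[-0.08,0,0.7],[0,0,0]],"roll":[-4,0]}' >/dev/null;python3 arc.py
```

```text
t 14.45 r 0.10036169955095653 turn 54.05872501486786 0.9435027409396648 yaw 222.9333923130328 Frad -4.390475251352897 Ftan -10.715798020389807 Fz 5.987594530234793 M [ 1.60232842  0.47548819 -0.09998323] open 0.013519890969962485
t 14.65 r 0.10028681078532495 turn 55.795652547180595 0.9738178452470622 yaw 226.88698552235863 Frad -8.012034164267448 Ftan -27.038122205641947 Fz 13.344047443575494 M [ 3.46590141  1.78788694 -0.16907506] open 0.013793816133711431
```

```bash
python3 -m crank '{"xyz":[[0,0,-0.7],[0,0,-0.5],[0,0,0]],"roll":[4,2,0]}' >/dev/null;python3 arc.py; python3 -m crank '{"xyz":[[0,0,0],[0,0,0],[0,0,0],[0,0,0],[0,0,0],[0,0,0],[0,0,0]],"roll":[0,0,0,0,0,0,0]}' -0.3; python3 arc.py;python3 look.py 12 190 230 140 190
```

```text
t 14.95 r 0.1001268046486648 turn 50.78856418899696 0.8864276674584806 yaw 220.82419888153024 Frad -4.541719077213164 Ftan -13.911097247846083 Fz 5.464661967546009 M [1.96197397 0.68086892 0.01126773] open 0.013056470466852637
time: 15.65
tool_pos: [0.462, 0.0983, 0.0338]
tool_rot: [-1.571, -0.0, -2.427]
contact_force: [0.5, -0.5, -0.6]
opening: 0.0589
t 15.65 r 0.10043810616201253 turn 52.8247080434561 0.9219650817630407 yaw 220.9610553014732 Frad -0.020106932288254473 Ftan 0.6981979381600316 Fz -0.5853364797953543 M [-0.03264456 -0.01429374 -0.02699488] open 0.0589154362291933
```

View pics/d12.png

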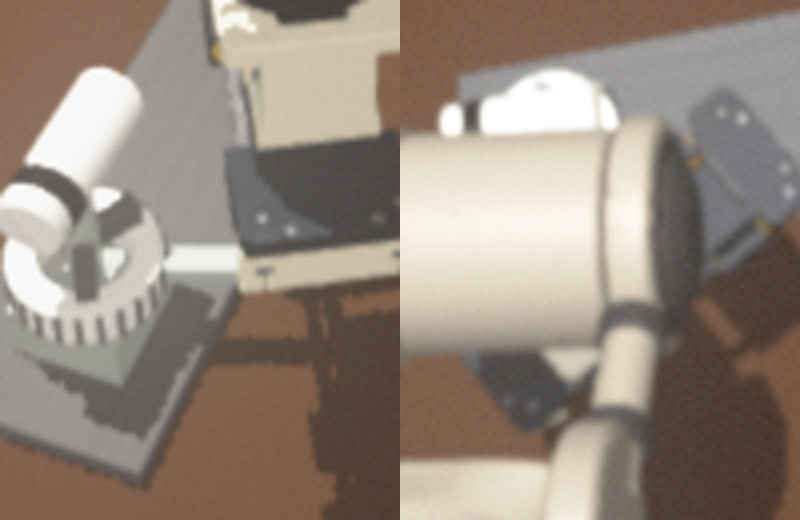

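```bash
python3 -m crank '{"xyz":[[0,-1,0],[0,-4,0],[0,-5,0],[0,-5,0],[0,-3,0],[2,0,0],[4,0,0],[4,0,0],[0,0,0]],"roll":[0,0,0,0,0,0,0,0,0]}' -0.4;python3 look.py 13 190 230 140 190; python3 -c "
from h import *
to([.474,-.346,.16],180)"
```

```text
time: 16.65
tool_pos: [0.3833, 0.0314, 0.2145]
tool_rot: [-1.571, -0.001, -2.428]
contact_force: [0.3, -0.1, 1.3]
opening: 0.0644
t 16.75 pos [0.3866 0.0327 0.2148] rot [-8.9910e+01  9.0000e-02 -1.3912e+02] shift cm x,y,z [18.18  5.48 34.35] turn 40.88 q6 0.743 F [ 0.2 -0.9  0.7] open 0.0646
```

View pics/d13.png

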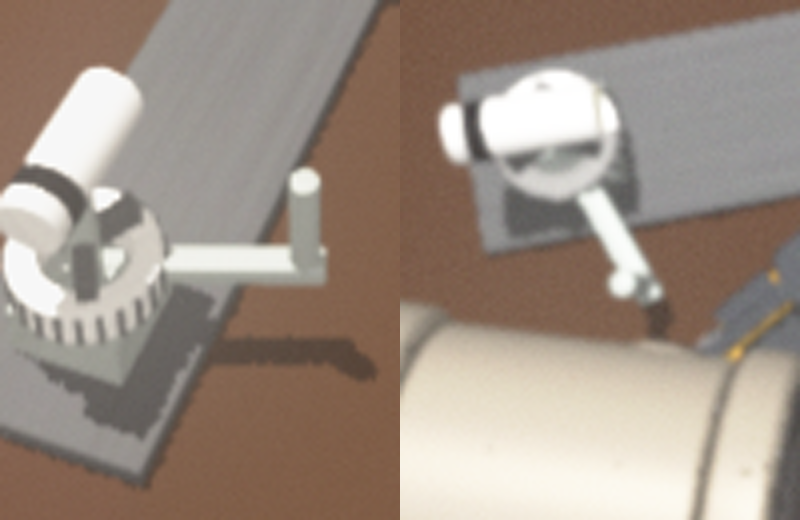

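```bash
python3 -m crank '{"xyz":[[2,0.6,3.8],[2,0.6,3.8],[2,0.6,3.8],[2,0.6,3.8],[2,0.6,3.8],[2,0.6,3.8],[2,0.6,3.8],[2,0.6,3.8],[2.1,0.7,3.9],[0,0,0],[0,0,0],[0,0,0],[0,0,0],[0,0,0],[0,0,0],[0,0,0]],"roll":[0,0,0,0,0,0,0,0,0,-8,-8,-8,-8,-8,-8,0]}' -0.6
python3 - <<'E'
from h import *
f=lambda x,y,ox,oy:((x+.5)/4-.5+ox,(y+.5)/4-.5+oy)
X=plane("top",f(222,284,140,190),.117),plane("side",f(306,180,190,230),.117)
print(X)
for x in X:
    v=x[:2]-[.5359,.1663];print(np.degrees(np.arctan2(v[1],v[0]))%360-169.8,np.linalg.norm(v))
to([.474,-.346,-.0105],-91.3)
for n in("top","side"):cv2.imwrite(f"pics/{n}14.png",robot.read_camera(n)[:,:,::-1])
a=cv2.imread("pics/side14.png");b=cv2.imread("pics/top14.png")
cv2.imwrite("pics/d14.png",cv2.hconcat([cv2.resize(a[80:230,280:430],(400,400)),cv2.resize(b[180:330,320:470],(400,400))]))
E
```

```text
time: 18.35
tool_pos: [0.4759, -0.3444, 0.1586]
tool_rot: [-1.571, -0.0, -1.586]
contact_force: [0.7, -1.0, 0.6]
opening: 0.0735
(array([0.4493181 , 0.11083412, 0.117     ]), array([0.44946227, 0.11460441, 0.117     ]))
42.844335969570324 0.10282455640949577
41.08226919208994 0.10071700465664096
t 18.35 pos [ 0.4759 -0.3444  0.1586] rot [-89.99  -0.   -90.9 ] shift cm x,y,z [ 0.16 16.91 -0.19] turn 0.4 q6 -0.741 F [ 0.7 -1.   0.6] open 0.0735
```

View pics/d14.png

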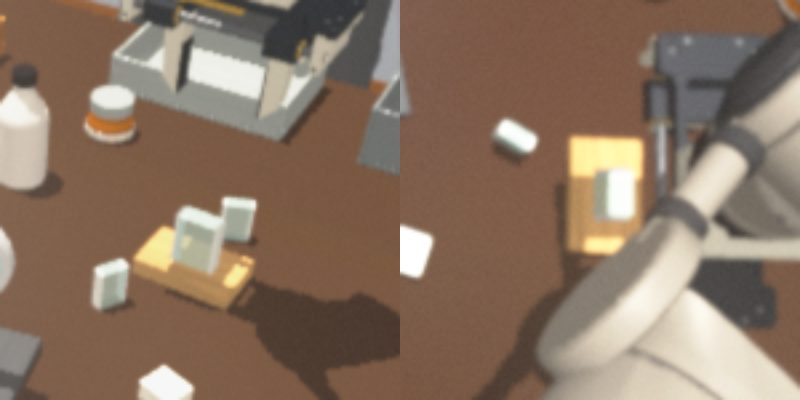

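```bash
python3 - <<'E'
from h import *
p=np.array([.4759,-.3444,.1586]); k=400/150
a=cv2.imread("pics/side14.png")
A=cv2.resize(a[60:210,290:430],None,fx=4,fy=4,interpolation=cv2.INTER_CUBIC)
for s in(-1,1):
  for off in (.0365,):
    q=p+[s*.0367,0,off]
    u=(proj("side",q)+.5-[290,60])*4;print(s,u)
    cv2.drawMarker(A,tuple(int(v) for v in u),(0,0,255),0,14,1)
for q in (p+[.05,0,.13],p+[.05,0.0375,.13],p+[.05,-.0375,.13],[.474,-.348,.068]):
    print("top",(proj("top",q)+.5-[320,180])*k)
cv2.imwrite("pics/d15.png",A)
E
```

```text
-1 [351.61057211 246.3005368 ]
1 [234.07937494 210.87054369]
top [303.96131181 102.49221038]
top [247.24552397 101.99346872]
top [360.74631848 102.99156072]
top [221.82346103 193.52263909]
```

View pics/d15.png

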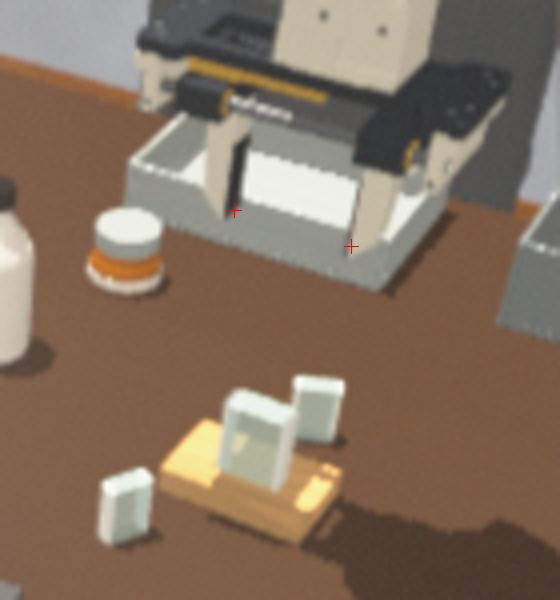

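```bash
python3 -m crank '{"xyz":[[0.15,4,-0.2],[0,4,0],[0,2,0],[0,0,0],[0,0,0]],"roll":[0.4,0,0,0,0]}'
python3 - <<'E'
from h import *
to([.474,-.346,-.0105],-91.3)
a=robot.read_camera("side")[:,:,::-1];b=robot.read_camera("top")[:,:,::-1]
cv2.imwrite("pics/d16.png",cv2.hconcat([cv2.resize(a[100:220,310:410],(500,600),interpolation=cv2.INTER_CUBIC),cv2.resize(b[200:320,370:430],(300,600))]))
E
```

```text
time: 18.95
tool_pos: [0.4733, -0.3463, 0.0593]
tool_rot: [-1.57, -0.0, -1.597]
contact_force: [0.0, 0.1, 0.2]
opening: 0.0732
t 18.95 pos [ 0.4733 -0.3463  0.0593] rot [-8.998e+01 -2.000e-02 -9.151e+01] shift cm x,y,z [-0.04  6.98  0.06] turn -0.21 q6 -0.736 F [0.  0.1 0.2] open 0.0732
```

View pics/d16.png

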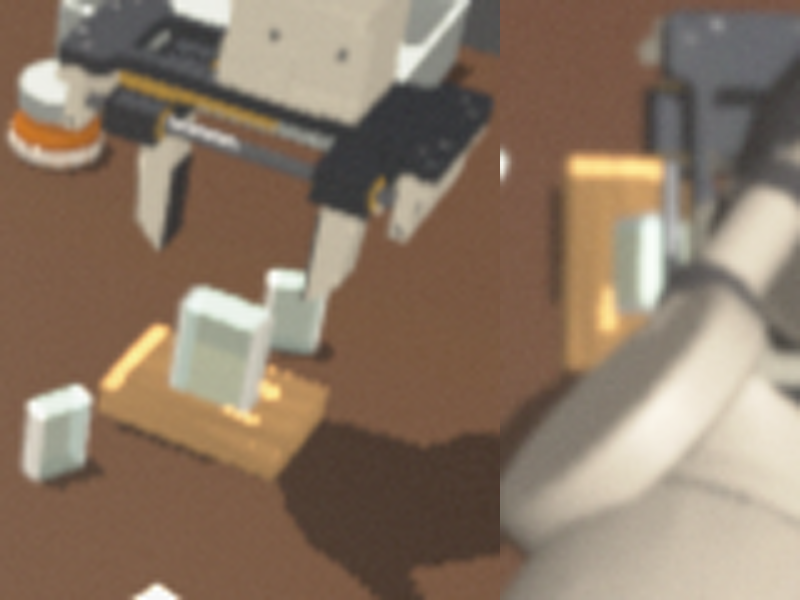

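```bash
python3 -m crank '{"xyz":[[0,3,0.05],[0,2.5,0],[0,1.4,0],[0,0,0],[0,0,0]],"roll":[0,0,0,0,0]}'
python3 - <<'E'
from h import *
to([.474,-.346,-.0105],-91.3)
a=robot.read_camera("side")[:,:,::-1];b=robot.read_camera("top")[:,:,::-1]
cv2.imwrite("pics/d17.png",cv2.hconcat([cv2.resize(a[100:220,310:410],(500,600),interpolation=cv2.INTER_CUBIC),cv2.resize(b[200:320,370:430],(300,600))]))
E
```

```text
time: 19.55
tool_pos: [0.474, -0.3467, -0.009]
tool_rot: [-1.569, -0.001, -1.596]
contact_force: [0.3, 0.4, 0.3]
opening: 0.0732
t 19.55 pos [ 0.474  -0.3467 -0.009 ] rot [-8.992e+01 -7.000e-02 -9.143e+01] shift cm x,y,z [-0.07  0.15  0.  ] turn -0.13 q6 -0.737 F [0.3 0.4 0.3] open 0.0732
```

View pics/d17.png

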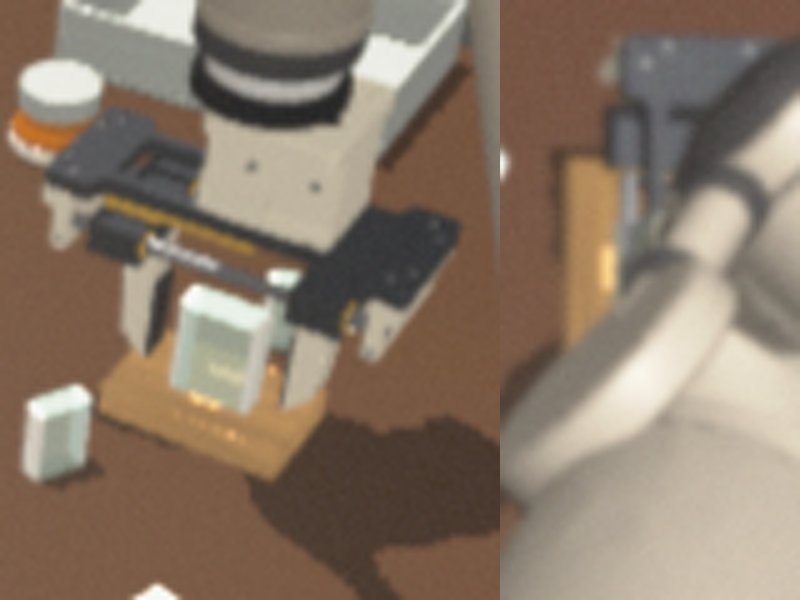

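```bash
python3 -m crank '{"xyz":[[0,0,0],[0,0,0],[0,0,0],[0,0,0],[0,0,0],[0,0,0],[0,0,0]],"roll":[0,0,0,0,0,0,0]}' 1 20
python3 - <<'E'
from h import *
to([.474,-.346,-.0105],-91.3)
a=robot.read_camera("side")[:,:,::-1]
cv2.imwrite("pics/d18.png",cv2.resize(a[100:220,310:410],(500,600),interpolation=cv2.INTER_CUBIC))
E
```

```text
time: 20.35
tool_pos: [0.4741, -0.3465, -0.0098]
tool_rot: [-1.569, -0.001, -1.596]
contact_force: [4.5, -0.7, 1.4]
opening: 0.044
t 20.35 pos [ 0.4741 -0.3465 -0.0098] rot [-8.990e+01 -6.000e-02 -9.142e+01] shift cm x,y,z [-0.05  0.07 -0.02] turn -0.12 q6 -0.737 F [ 4.5 -0.7  1.4] open 0.044
```

View pics/d18.png

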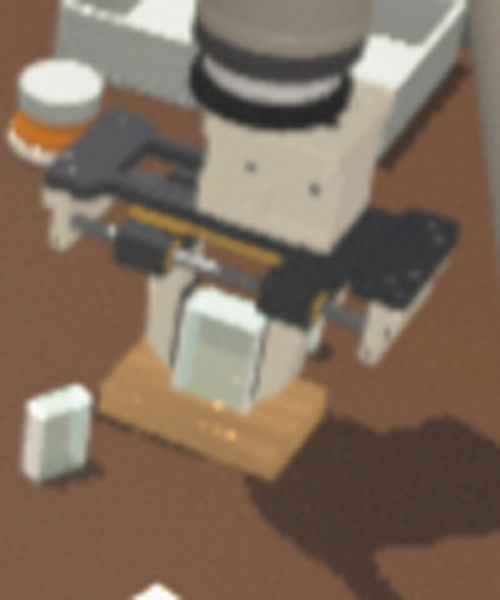

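```bash
python3 -m crank '{"xyz":[[0,-0.5,0],[0,-1,0],[0,-2,0],[0,-3,0],[0,-4,0],[0,-4,0],[0,-4.5,0],[0,0,0]],"roll":[0,0,0,0,0,0,0,0]}'
python3 - <<'E'
from h import *
to([.566,.013,.18],-78.7)
a=robot.read_camera("side")[:,:,::-1]
cv2.imwrite("pics/d19.png",cv2.resize(a[60:220,290:430],(525,600),interpolation=cv2.INTER_CUBIC))
E
```

```text
time: 21.2
tool_pos: [0.4747, -0.348, 0.1861]
tool_rot: [-1.564, -0.007, -1.596]
contact_force: [0.5, -0.1, -1.6]
opening: 0.044
t 21.2 pos [ 0.4747 -0.348   0.1861] rot [-89.62  -0.41 -91.42] shift cm x,y,z [-36.32   0.61   8.23] turn -12.72 q6 -0.737 F [ 0.5 -0.1 -1.6] open 0.044
```

View pics/d19.png

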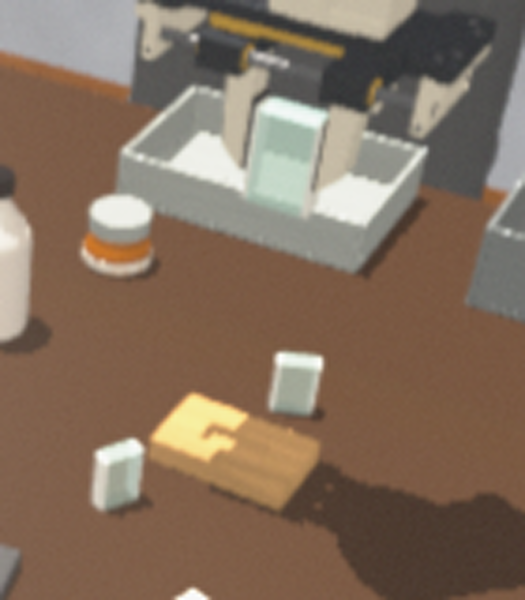

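```bash
python3 -m crank '{"xyz":[[-1,0,0.2],[-2,0,0.5],[-2.8,0,0.6],[-2.8,0,0.6],[-2.8,0,0.6],[-2.8,0,0.6],[-2.8,0,0.6],[-2.8,0,0.7],[-2.8,0,0.7],[-2.8,0,0.7],[-2.8,0,0.6],[-2.8,0,0.6],[-2.8,0,0.6],[-2.4,0,0.5],[-1,0,0.2],[0,0,0],[0,0,0],[0,0,0],[0,0,0],[0,0,0]],"roll":[0,0,0,0,0,0,0,0,0,0,0,0,0,0,0,-4.2,-4.2,-4.3,0,0]}'
python3 - <<'E'
from h import *
to([.566,.013,.0823],-78.7)
a=robot.read_camera("side")[:,:,::-1];b=robot.read_camera("top")[:,:,::-1]
cv2.imwrite("pics/side20.png",a);cv2.imwrite("pics/top20.png",b)
cv2.imwrite("pics/d20.png",cv2.hconcat([cv2.resize(a[130:340,160:340],(400,467)),cv2.resize(b[110:310,150:330],(400,467))]))
E
```

```text
time: 23.25
tool_pos: [0.5647, 0.0235, 0.1788]
tool_rot: [-1.573, 0.0, -1.376]
contact_force: [0.1, -0.7, -0.6]
opening: 0.0438
t 23.25 pos [0.5647 0.0235 0.1788] rot [-9.013e+01  2.000e-02 -7.885e+01] shift cm x,y,z [ 1.05  9.65 -0.07] turn -0.15 q6 -0.288 F [ 0.1 -0.7 -0.6] open 0.0438
```

View pics/d20.png

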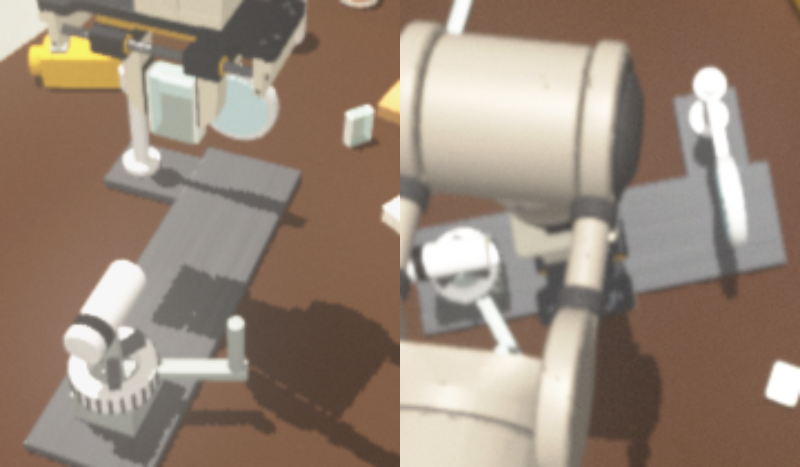

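```bash
python3 -m crank '{"xyz":[[0.5,1,0],[0.6,2,0],[0,2.5,0],[0,2.5,0],[0,1.3,0],[0,0.3,0],[0,0,0],[0,0,0]],"roll":[0,0,0,0,0,0,0,0]}'
python3 - <<'E'
from h import *
to([.5655,.0125,.0823],-78.7)
a=robot.read_camera("side")[:,:,::-1];b=robot.read_camera("top")[:,:,::-1]
cv2.imwrite("pics/side21.png",a);cv2.imwrite("pics/top21.png",b)
cv2.imwrite("pics/d21.png",cv2.resize(a[140:340,160:340],None,fx=3,fy=3,interpolation=cv2.INTER_CUBIC))
E
```

```text
time: 24.15
tool_pos: [0.5684, 0.0128, 0.0849]
tool_rot: [-1.569, -0.001, -1.374]
contact_force: [-0.8, -0.1, -1.3]
opening: 0.0439
t 24.15 pos [0.5684 0.0128 0.0849] rot [-8.989e+01 -4.000e-02 -7.872e+01] shift cm x,y,z [-0.03  0.26 -0.29] turn -0.02 q6 -0.309 F [-0.8 -0.1 -1.3] open 0.0439
```

View pics/d21.png

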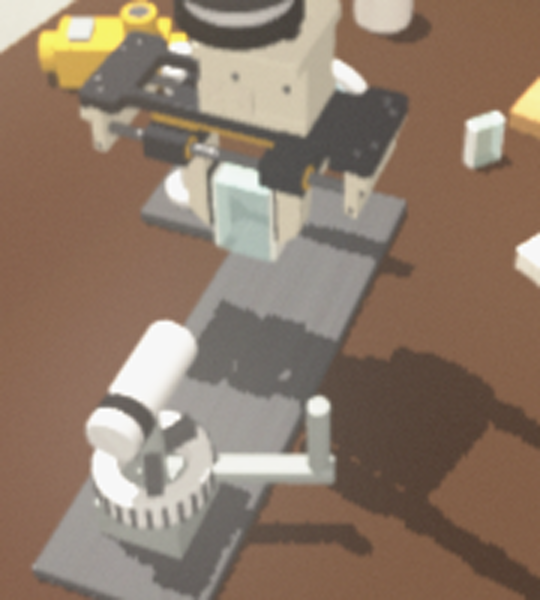

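```bash
python3 -m crank '{"xyz":[[0,0.2,-0.25],[0,0,0],[0,0,0],[0,0,0],[0,0,0],[0,0,0]],"roll":[0,0,0,0,0,0]}'
python3 - <<'E'
from h import *
to([.5655,.0125,.0823],-78.7)
a=robot.read_camera("side")[:,:,::-1];b=robot.read_camera("top")[:,:,::-1]
cv2.imwrite("pics/side22.png",a);cv2.imwrite("pics/top22.png",b)
A=cv2.resize(a[170:250,200:300],None,fx=7,fy=7,interpolation=cv2.INTER_CUBIC)
c=np.array([.5655,.0125,.130]);xv=np.array([.981,.196,0]);yv=np.array([-.196,.981,0])
for sx in(-1,1):
  for sy in (-1,1):
    for sz in(-1,1):
      q=c+.022*sx*xv+.01*sy*yv+[0,0,.03*sz];u=(proj("side",q)+.5-[200,170])*7
      cv2.circle(A,tuple(int(v) for v in u),4,(0,0,255) if sy>0 else(255,0,0),1)
cv2.imwrite("pics/d22.png",A)
E
```

```text
time: 24.85
tool_pos: [0.5651, 0.0125, 0.0818]
tool_rot: [-1.571, -0.0, -1.374]
contact_force: [-0.1, -0.1, -0.2]
opening: 0.044
t 24.85 pos [0.5651 0.0125 0.0818] rot [-90.    -0.   -78.72] shift cm x,y,z [ 0.01 -0.05  0.03] turn -0.02 q6 -0.31 F [-0.1 -0.1 -0.2] open 0.044
```

View pics/d22.png

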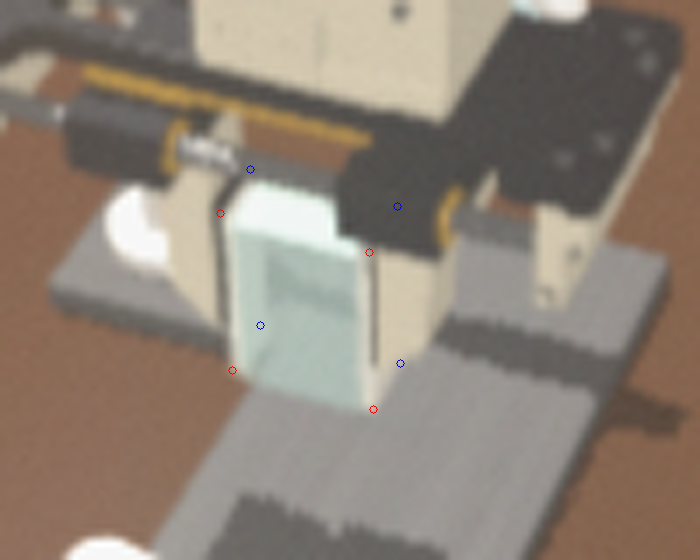

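```bash
python3 -c "
from cell import robot
print(robot.hand_in()); s=robot.observe(); print(s['time'],s['tool_pos'],s['opening'])"
```

```text
the job is handed in; nothing more can be done
None
the job is handed in; nothing more can be done
```

I handed the job in at about 25 s, with the lamp clamped and the glass flat held upright in the light path. No verdict came back.

**Chuck:** I turned the sleeve anticlockwise by its pin through about 0.97 rad, to what looked like the hard stop (about 27 N at the pin). After I let go, the pin sprang back to about 0.73 rad of turn in the pictures. Taking the stop as 1.15, that puts the sleeve at about 0.91, which matches "clamped".

**Flat:** I took the largest flat from the rack, touching only its frosted edges. The gripper read 44.0 mm at a 20 N setting. It is held with:
- its middle near (0.565, 0.0125, 0.130)
- its faces square to the beam, with the stand measured at about 11.3°
- no outside force on the tool at the end

**Checks that failed or disagreed:**
- **Finger length:** The fingertips are about 36.5 mm shorter than the reported TCP says. My first try at the pin closed on nothing just above it. I found the offset by touching the bare bench lightly (24 N) and corrected for it from then on. A side picture confirmed the correction before I gripped the flat.
- **Position along the beam:** The two cameras disagreed by about 4 mm in y. My two estimates of the middle of the light path, from the pictures and from the pin's circle, differed by about 3 mm, so I used a point between them.
- **Final picture:** In the last side picture the flat's lower corners and top right one lay within about 1 pixel (2 mm) of where they should be. The top left one, hard to see, was about 3 pixels off. The arm hid it from the top camera, so that view was not checked.

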